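# Slide the locked length stop to its end stop

### The arm

A 6-joint arm with a two-finger parallel gripper is mounted at the origin on a cart in front of the work surface, level with it; the furniture and walls round the work are solid. World frame = base frame: x ahead of the robot, y to its left, z up, the work surface at z = 0. Lengths are in m, angles in rad, forces in N, time in s.
With the tool pointing down it reaches from about 0.275 to 0.75 m from the base axis. Payload 10.2 kg.
Tool frame: the origin (TCP) lies on the centre line of the jaws, within the pads' length; the fingertips stand 11 mm ahead of it and the grasp point (between the pads) lies 8 mm behind it (arm.tcp_to_tips is the distance from the TCP to the fingertips, in m); z points along the fingers, y is the line along which they close (so a half turn about z gives the same grasp; the last joint's range is limited). The gripper opens to 88 mm and grips with 3 to 60 N. Pads are 18 mm wide; open, the fingers measure 123 mm over their backs; the gripper's body (75 mm by 187 mm) begins 45 mm behind the grasp point.
Start: joints at [-1.411, 0.313, 1.498, -0, 1.331, -0.223], TCP at [0.196, -0.487, 0.228] pointing down, gripper open.
Joint ranges: [-2.94, 2.94], [-0.97, 2.17], [0.19, 2.56], [-1.23, 4.37], [0.02, 3.11], [-2.88, 2.88]. Speed limits (rad/s): [2.39, 2.39, 3.01, 3.14, 3.14, 3.14].

### API

Orientations are given as a unit quaternion [w, x, y, z].
In Python, from cell import arm, capture, camera_model gives the robot as it stands. The module is installed in compiled form; this text tells all that it offers.
- The arm moves only by the tool step_arm, never from a script. Its argument "moves" is a list of rows, each a list of 7 numbers: the shift along the tool's x, y, z in m, then the turn, a rotation vector about the tool's x, y, z in rad, then the gripper command: -1 is shut, 1 is fully open, values between are in proportion. A call has 1 to 20 rows; each row shifts and turns the commanded pose from where the row before left it, along the tool's axes as they then stand; what a row does not reach is not made up. A row lasts 1/10 s, in which the tool goes at most 50 mm and 8.59 degrees, less where a joint would pass 70% of its speed; a pose out of reach is approached as far as the arm can. A call is refused whole if a number of a shift passes 0.05 or a number of a turn 0.15, either way. A call with a gripper value outside its range is refused whole. The fingers move at their own pace and stop on an object; "newtons" is the grip in N (left out, the last holds). Time passes only in rows, so rows that do not move let the fingers close. It gives the time, the measured TCP pose, the force, the opening and the grip force at its end, in the units of the state.
- arm.sense(): the state, without advancing time (a new reading comes with each control period).
- capture(name): name is "scene" or "top" or "wrist"; returns the picture (384x512x3 uint8, red, green, blue); there is no depth.
- camera_model(name): a dict with "mtx" (3x3 intrinsics, pixels), "rvec" (rotation vector, rad) and "tvec" (3), from world to camera coordinates, as OpenCV has them. Camera axes: x right, y down, z forward; pixel columns grow to the right and rows downward; lengths in m; the calibration is good to about 2 mm. A picture is of the moment at which its call begins: read the wrist's pose just before it. camera_model takes no time and is no camera call; for the wrist camera it gives the pose at the moment of the call.
- arm.finish_job(): hands the job in; it is judged then, once.
The state is a dict: "time_s": time; "joint_pos": joint angles; "qd": joint speeds; "joint_torque": joint torques, N m; "ee_pos": TCP position; "eef_rot": TCP orientation; "force": force on the tool from outside, world axes, zero at the start; "moment": the same for the moment, N m; "grip_width": opening from 0.0 (shut) to 1.0 (fully open); "finger_force": force on a finger pad.
Only numpy, scipy, OpenCV 4.12 (cv2) and the standard library are available. Lean on these libraries where they do the work, as an engineer would, in place of code of your own. Each camera call takes 0.05 s, during which the arm holds its last target. There are 200 camera calls.

### The job

Two length-stop slides are fixed to the bench, one on each side of the vice. On the one with the round lock button, press the button right down with the fingertips and, keeping it down all the way, push the carriage along its rails away from the robot until it meets the far end stop; then let the button spring up so that the carriage is locked there. Leave the slide with the bar-shaped button as it is and do not shift the loose things round the work.

Things in the scene. Friction and masses are not known exactly. Their poses are not given: they have to be found in the camera images.
- round_slide: Length-stop slide whose lock button is ROUND: fixed steel base plate 300x84x6 mm with guide rails, 46 mm high end stops, and a grey carriage 80x74 mm (x, y), top 46 mm high. Stands left or right of the vice. Origin: centre of the plate's underside, on the bench; x along the rails towards the far end stop, the way the carriage travels (within 0.35 rad of straight ahead); z up.
- round_button_top (a point): Centre of the top face of the round black lock button (28 mm across), on the centre line of the carriage 12 mm nearer the robot than the carriage's middle. The top stands 60 mm above the bench when the button is up and 48 mm when fully down (2 mm above the carriage's top). Moves with the button.
- round_wall_top (a point): Middle of the top edge of the thumb wall that stands across the carriage just beyond the round button: 46 mm wide, 10 mm thick, its top 80 mm above the bench. Its face towards the button is 22 mm from the button's centre, so a fingertip that presses the button can also push against it. Axes as those of the slide.
- round_button (a joint): How far the round lock button is pressed, m: 0 up, 0.012 fully down. Springs back by itself; about 3 N to start it, 7 N fully down. The lock tooth is clear of the comb only beyond 0.007; less pressed than that it locks the carriage in the nearest notch (notches every 20 mm, 1.5 mm play).
- round_carriage (a joint): Travel of that carriage along its rails, m: 0 at the start (locked in its first notch at the near end), 0.120 against the far end stop, where the last notch is. Sliding friction about 1.5 N.
- bar_slide: Same slide, but its lock button is a BAR (54 mm in y, 16 mm in x): fixed steel base plate 300x84x6 mm with guide rails, 46 mm high end stops, and a grey carriage 80x74 mm (x, y), top 46 mm high. Stands left or right of the vice. Origin: centre of the plate's underside, on the bench; x along the rails towards the far end stop, the way the carriage travels (within 0.35 rad of straight ahead); z up.
- bar_button (a joint): How far the bar-shaped button of the other slide is pressed, m: 0 up, 0.012 fully down. To be left alone.
- bar_carriage (a joint): Travel of the other slide's carriage, m: 0 at its start. To be left where it is.
- offcut_2: wooden offcut, block 60x45x30 mm, lying beside the slide with the round button; loose. Origin: centre of its underside, z up.
- masking_tape: roll of masking tape lying flat, 68 mm across, 24 mm high, beside the slide with the bar button; loose. Origin: centre of its underside, z up.
- tape_measure: black and yellow tape measure, 70x76x39 mm, behind the slides; loose. Origin: centre of its underside, z up.
- nail_tin: round tin with a green lid, 68 mm across, 32 mm high, behind the slides; loose. Origin: centre of its underside, z up.
- offcut_1: wooden offcut, 30x50x22 mm, behind the vice; loose. Origin: centre of its underside, z up.
- varnish_pot: white pot with a yellow lid, 66 mm across, 75 mm high, behind the slides; loose. Origin: centre of its underside, z up.

How it is judged:
On the way, in this order (a step that is already met when the one before it is completed fails the run):
1. the round button is pressed down, clear of the lock, with its carriage still at the near end (value of joint round_button above 0.007 m and value of joint round_carriage below 0.006 m), for 0.04 s.
2. the carriage is at the far end stop with the button still held down (value of joint round_button above 0.006 m and value of joint round_carriage above 0.116 m), for 0.04 s.
At the end, for the whole second after the job is handed in: The carriage with the round button is at rest within 4 mm of its far end stop and its button is up (less than 3 mm pressed), so that it is locked; the other carriage is still at its start with its button up (value of joint round_carriage above 0.116 m and value of joint each of round_button, bar_button below 0.003 m and velocity of joint round_carriage below 0.01 m/s and value of joint bar_carriage below 0.004 m); the robot touches nothing.
It fails at once if the round button was let up on the way (less than 4 mm pressed between 10 and 108 mm of travel) (value of joint round_carriage between 0.01 and 0.108 m and value of joint round_button below 0.004 m).
It fails at once if the bar-shaped button was pressed (over 5 mm) or its carriage moved (over 5 mm) (value of joint any of bar_button, bar_carriage above 0.005 m).
It fails at once if a loose thing was lifted or shifted by more than 20 mm (distance of any of offcut_2, masking_tape, tape_measure, nail_tin, offcut_1, varnish_pot from where it was at the start of the episode above 0.02 m).
It also fails if it takes over 32 s, if anything falls off the work surface, if the arm or the gripper's body presses on something with over 40 N, if the wrist force passes 120 N, or if a joint passes its speed limit or range.

## Working session

There is one attempt and no reset: what is moved stays moved. The work goes in short steps, Python scripts to look and compute and a tool call to move; the robot and the scene stay as the last step left them, time stands still between calls to the robot, and variables do not carry over. Pictures are saved under pics/ and viewed, at most 10 in all, crops included, and the job is handed in when it is done.

Besides the shell and the picture viewer there is one more tool, called by a JSON object that holds its "fn" and its "kwargs". step_arm: Moves the arm, as the interface text tells. Its arguments: {"type":"object","properties":{"moves":{"type":"array","items":{"type":"array","items":{"type":"number"}}},"newtons":{"type":"number"}},"required":["moves"]}

```bash
mkdir -p pics
python3 - <<'E'
from cell import arm,capture,camera_model
import cv2
for n in("top","scene"):
    cv2.imwrite(f"pics/{n}0.png",cv2.resize(capture(n)[:,:,::-1],(800,600),interpolation=cv2.INTER_CUBIC))
s=arm.sense();print(s["time_s"],s["ee_pos"],s["eef_rot"],s["force"],arm.tcp_to_tips)
E
```

```text
0.1 [ 0.19604843 -0.48678012  0.22742966] [-5.68272573e-04  9.81738836e-01  1.90232846e-01  1.12794685e-05] [0.75987426 0.86502116 0.12621799] 0.011
```

View pics/top0.png

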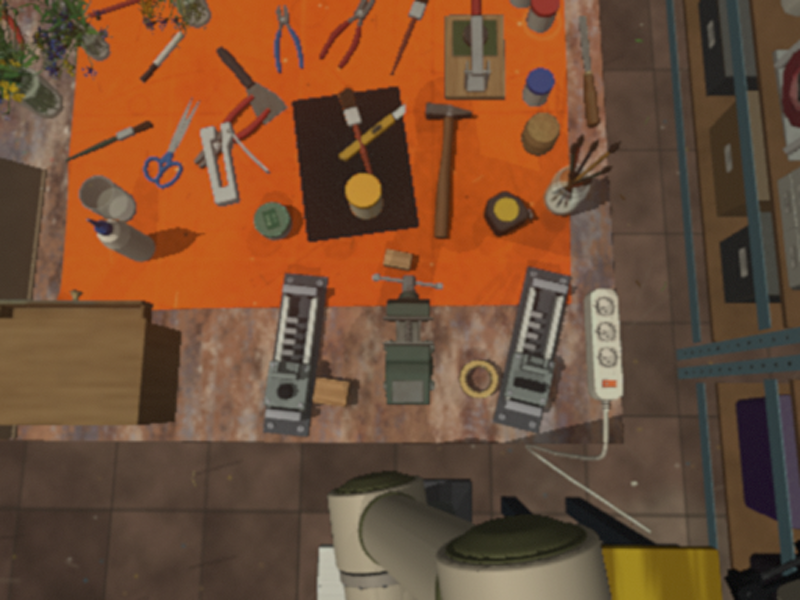

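View pics/scene0.png

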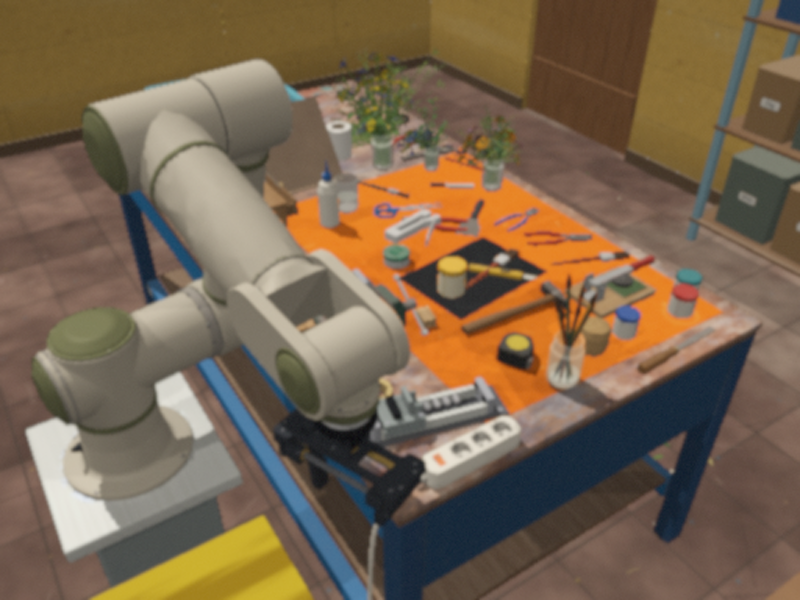

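The top view shows the round button on the left slide at about (286,391), with that plate's corners at (285,274), (327,277), (307,434) and (265,431). A cabinet stands to its left, with its edge at x≈180. An offcut lies just to the right at (332,391).

```bash
cat > h.py <<'E'
from cell import arm,capture,camera_model
import cv2,numpy as np
from scipy.spatial.transform import Rotation as R
def ray(n,px,z,k=1.5625,m=None):
    m=m or camera_model(n);K=np.array(m["mtx"]);Rm=cv2.Rodrigues(np.array(m["rvec"],float))[0];t=np.array(m["tvec"]).ravel()
    c=-Rm.T@t;d=Rm.T@np.linalg.inv(K)@np.array([(px[0]+.5)/k-.5,(px[1]+.5)/k-.5,1]);return c+d*(z-c[2])/d[2]
E
python3 - <<'E'
from h import *
np.set_printoptions(precision=4,suppress=True)
c=[ray("top",p,.006) for p in((285,274),(327,277),(307,434),(265,431))]
print(np.array(c),np.mean(c,0))
a=(c[0]+c[1]-c[2]-c[3])/2;print(np.linalg.norm(a),np.arctan2(a[1],a[0]))
print("btn",ray("top",(286,391),.06))
for z in(0,.3):print("cab",ray("top",(180,345),z),ray("top",(140,423),z),ray("top",(150,303),z))
print("offcut",ray("top",(332,391),.03),"vice",ray("top",(386,370),.06))
E
```

```text
[[0.6438 0.2358 0.006 ]
 [0.6379 0.1552 0.006 ]
 [0.3461 0.1838 0.006 ]
 [0.3509 0.2609 0.006 ]] [0.4947 0.209  0.006 ]
0.2935702881541551 -0.09156880881081873
btn [0.4227 0.213  0.06  ]
cab [0.5081 0.431  0.    ] [0.3636 0.4955 0.    ] [0.5883 0.4946 0.    ]
cab [0.4813 0.3053 0.3   ] [0.3776 0.3515 0.3   ] [0.539  0.3509 0.3   ]
offcut [0.4234 0.1367 0.03  ] vice [0.4599 0.0382 0.06  ]
```

{"fn": "step_arm", "kwargs": {"moves": [[0.023,-0.028,0,0,0,0,-1],[0.023,-0.028,0,0,0,0,-1],[0.023,-0.028,0,0,0,0,-1],[0.023,-0.028,0,0,0,0,-1],[0.023,-0.028,0,0,0,0,-1],[0.023,-0.028,0,0,0,0,-1],[0.023,-0.028,0,0,0,0,-1],[0.023,-0.028,0,0,0,0,-1],[0.023,-0.028,0,0,0,0,-1],[0.023,-0.028,0,0,0,0,-1],[0.023,-0.028,0,0,0,0,-1],[0.023,-0.028,0,0,0,0,-1],[0.023,-0.028,0,0,0,0,-1],[0.023,-0.028,0,0,0,0,-1],[0.023,-0.028,0,0,0,0,-1],[0.023,-0.028,0,0,0,0,-1],[0.023,-0.028,0,0,0,0,-1],[0.023,-0.028,0,0,0,0,-1],[0.01,-0.014,0,0,0,0,-1],[0,0,0,0,0,0,-1]], "newtons": 20}}

```text
time_s: 2.1
ee_pos: [0.3958, 0.1533, 0.2275]
eef_rot: [-0.0, 0.981, 0.192, -0.0]
force: [-0.2, 0.2, -0.9]
grip_width: 0.007
finger_force: 0.0
```

{"fn": "step_arm", "kwargs": {"moves": [[0,0,0,0,0,0.12,-1],[0,0,0,0,0,0.12,-1],[0,0,0,0,0,0.12,-1],[0,0,0,0,0,0.115,-1],[0,0,0,0,0,0,-1],[0,0,0,0,0,0,-1]]}}

```text
time_s: 2.7
ee_pos: [0.3958, 0.1513, 0.2279]
eef_rot: [0.0, 0.999, -0.045, -0.0]
force: [-0.7, -0.1, -0.2]
grip_width: 0.004
finger_force: 0.0
```

Run:
```python
from h import *
np.set_printoptions(precision=4,suppress=True)
s=arm.sense();print(s["time_s"],s["ee_pos"],s["eef_rot"],s["joint_pos"],s["grip_width"],s["force"])
m=camera_model("wrist")
import json;json.dump({k:np.array(v).tolist() for k,v in m.items()},open("w1.json","w"))
cv2.imwrite("pics/w1.png",cv2.resize(capture("wrist")[:,:,::-1],(800,600),interpolation=cv2.INTER_CUBIC))
```

```text
2.7 [0.3958 0.1513 0.2279] [ 0.0001  0.999  -0.0449 -0.0001] [ 0.0871  0.087   1.7763 -0.0001  1.2784  1.7478] 0.0036711735868387705 [-0.6863 -0.1278 -0.209 ]
```

View pics/w1.png

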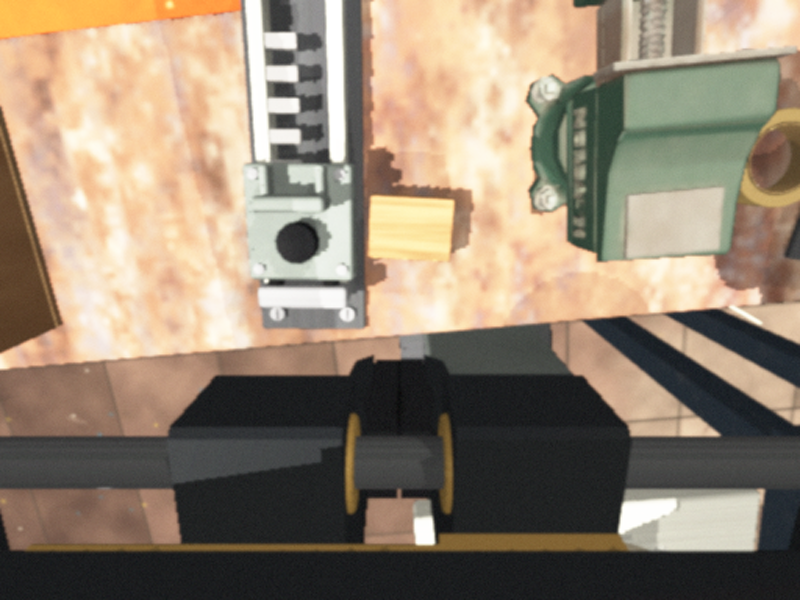

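The wrist view shows the button top at (297,242) and the wall top edge across (252–327, ~203). The plate's near corners are at (263,328) and (367,328).

Run:
```python
from h import *
import json
np.set_printoptions(precision=4,suppress=True)
m=json.load(open("w1.json"));s=arm.sense()
f=lambda p,z:ray("wrist",p,z,m=m)
b=f((297,242),.06);w=(f((254,197),.08)+f((325,199),.08))/2
print("btn",b,"wall far/near",f((254,197),.08),f((325,199),.08),f((254,210),.08),f((325,210),.08))
print("plate near",f((263,328),.006),f((367,328),.006))
# plate side edges direction: left edge from (241,0) to (263,328); right (361,0)-(367,328)
for p,q in(((241,0),(263,328)),((361,0),(367,328))):
    d=f(p,.006)-f(q,.006);print("yaw",np.arctan2(d[1],d[0]))
c=s["ee_pos"];T=R.from_quat(np.roll(s["eef_rot"],-1))
print("tool x yaw",T.as_matrix()[:,0],"delta tool to btn", T.inv().apply(b-c))
```

```text
btn [0.4227 0.2159 0.06  ] wall far/near [0.455  0.2338 0.08  ] [0.4499 0.1906 0.08  ] [0.4472 0.2351 0.08  ] [0.4433 0.1914 0.08  ]
plate near [0.3486 0.2657 0.006 ] [0.3409 0.181  0.006 ]
yaw -0.0991216998623716
yaw -0.08949194992272345
tool x yaw [ 0.996  -0.0899 -0.0001] delta tool to btn [ 0.021  -0.0667  0.1679]
```

{"fn": "step_arm", "kwargs": {"moves": [[0.014,-0.033,0.02,0,0,0,-1],[0.015,-0.033,0.02,0,0,0,-1],[0,0,0.03,0,0,0,-1],[0,0,0.03,0,0,0,-1],[0,0,0.03,0,0,0,-1],[0,0,0.018,0,0,0,-1],[0,0,0,0,0,0,-1],[0,0,0,0,0,0,-1]]}}

```text
time_s: 3.55
ee_pos: [0.4312, 0.2149, 0.0805]
eef_rot: [-0.0, 0.999, -0.046, 0.0]
force: [0.4, -0.6, -0.2]
grip_width: 0.005
finger_force: 0.0
```

Run:
```python
from h import *
np.set_printoptions(precision=4,suppress=True)
s=arm.sense();c=s["ee_pos"];T=R.from_quat(np.roll(s["eef_rot"],-1)).as_matrix();print(c,T,s["force"])
print("tip rel btn (x,y,z tool)",T.T@(c-np.array([.4227,.2152,.06])),"tip z",c[2]-.011)
cv2.imwrite("pics/w2.png",cv2.resize(capture("wrist")[:,:,::-1],(800,600),interpolation=cv2.INTER_CUBIC))
```

```text
[0.4312 0.2149 0.0805] [[ 0.9958 -0.0911  0.0004]
 [-0.0911 -0.9958  0.0001]
 [ 0.0004 -0.0001 -1.    ]] [ 0.4401 -0.5587 -0.1791]
tip rel btn (x,y,z tool) [ 0.0085 -0.0004 -0.0205] tip z 0.0694962042191017
```

View pics/w2.png

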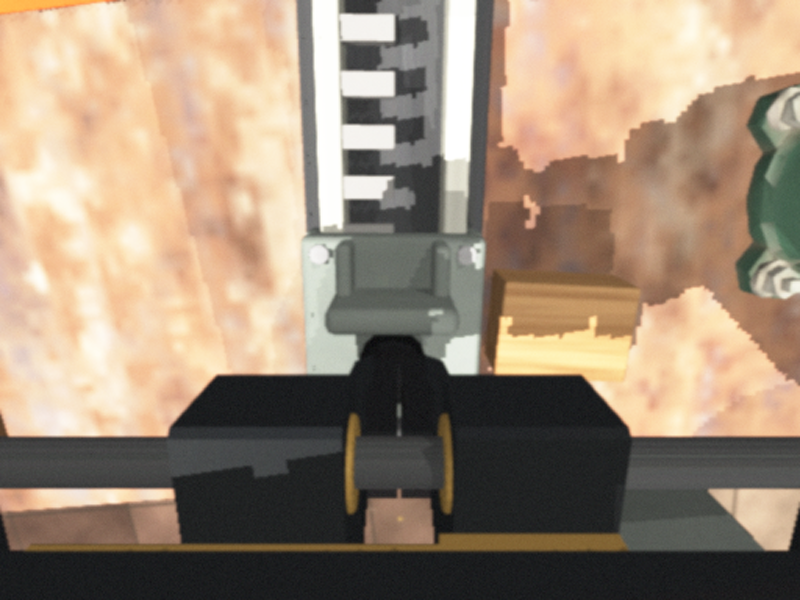

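The closed fingertips at (395,345) are centred behind the wall (328–458, 310). They are over the button and clear of everything, so I'll press.

{"fn": "step_arm", "kwargs": {"moves": [[0,0,0.008,0,0,0,-1],[0,0,0.006,0,0,0,-1],[0,0,0.004,0,0,0,-1],[0,0,0.003,0,0,0,-1],[0,0,0,0,0,0,-1],[0,0,0,0,0,0,-1]]}}

```text
time_s: 4.2
ee_pos: [0.4309, 0.2149, 0.059]
eef_rot: [0.0, 0.999, -0.046, 0.0]
force: [-0.6, 0.1, 0.5]
grip_width: 0.007
finger_force: 0.0
```

Run:
```python
from h import *
np.set_printoptions(precision=4,suppress=True)
s=arm.sense();print(s["ee_pos"],s["force"],s["moment"],s["joint_torque"])
a=capture("wrist")[170:290,180:330,::-1];b=capture("scene")[:,:,::-1]
m=camera_model("scene");p=cv2.projectPoints(np.array([[.4227,.2152,.06]]),np.array(m["rvec"],float),np.array(m["tvec"],float),np.array(m["mtx"]),None)[0].ravel();print(p)
x,y=p.astype(int);x=min(max(x,60),450);y=min(max(y,48),335)
b=b[y-48:y+48,x-60:x+60]
cv2.imwrite("pics/w3.png",np.hstack([cv2.resize(a,(400,320),interpolation=3),cv2.resize(b,(400,320),interpolation=3)]))
```

```text
[0.4309 0.2149 0.059 ] [-0.6458  0.0718  0.5302] [ 0.0258 -0.0286  0.0068] [ -0.0089 -39.2171 -18.914   -0.0074  -0.0835  -0.0006]
[182.8055 187.1427]
```

View pics/w3.png

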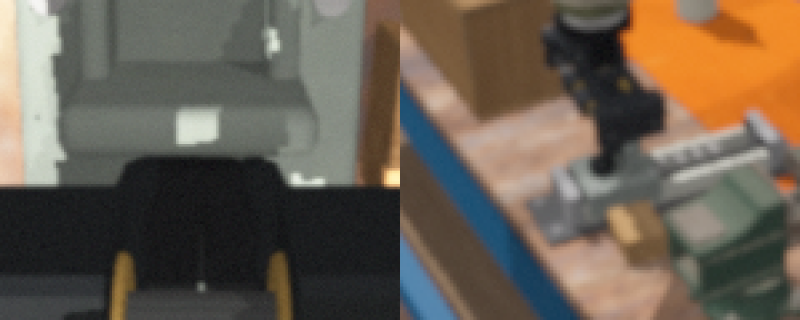

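The fingertips look to be over the button, just behind the wall, but no reaction force shows. I'll go down a little more and watch the force.

{"fn": "step_arm", "kwargs": {"moves": [[0,0,0.001,0,0,0,-1],[0,0,0.001,0,0,0,-1],[0,0,0,0,0,0,-1]]}}

```text
time_s: 4.6
ee_pos: [0.4308, 0.2149, 0.0568]
eef_rot: [0.0, 0.999, -0.046, -0.0]
force: [0.3, 0.2, -0.0]
grip_width: 0.004
finger_force: 0.0
```

Run:
```python
from h import *
np.set_printoptions(precision=4,suppress=True)
s=arm.sense();c=s["ee_pos"];T=R.from_quat(np.roll(s["eef_rot"],-1)).as_matrix()
m=camera_model("wrist");P=lambda w:cv2.projectPoints(np.array(w).reshape(-1,1,3),np.array(m["rvec"],float),np.array(m["tvec"],float),np.array(m["mtx"]),None)[0].reshape(-1,2)*1.5625
pts=[[x,y,z] for x in(0,.009) for y in(-.0175,.0175) for z in(-.04,-.02,.0,.011)]
for q,p in zip(pts,P(c+np.array(pts)@T.T)):print(q,p)
Rm=cv2.Rodrigues(np.array(m["rvec"],float))[0];print("cam in tool",T.T@(-Rm.T@np.ravel(m["tvec"])-c),"axis",T.T@Rm[2])
img=cv2.resize(capture("wrist")[:,:,::-1],(800,600),interpolation=3)[250:450,250:550]
cv2.imwrite("pics/w4.png",cv2.convertScaleAbs(cv2.resize(img,(798,532)),alpha=2.5,beta=10))
```

```text
[0, -0.0175, -0.04] [328.9865 429.4468]
[0, -0.0175, -0.02] [337.8434 396.2473]
[0, -0.0175, 0.0] [344.6955 370.5628]
[0, -0.0175, 0.011] [347.8418 358.7694]
[0, 0.0175, -0.04] [458.6272 429.4494]
[0, 0.0175, -0.02] [450.9388 396.2506]
[0, 0.0175, 0.0] [444.9908 370.5666]
[0, 0.0175, 0.011] [442.2596 358.7732]
[0.009, -0.0175, -0.04] [327.7201 399.0161]
[0.009, -0.0175, -0.02] [336.8821 369.234 ]
[0.009, -0.0175, 0.0] [343.941  346.2884]
[0.009, -0.0175, 0.011] [347.1738 335.7801]
[0.009, 0.0175, -0.04] [459.7302 399.0199]
[0.009, 0.0175, -0.02] [451.7765 369.2383]
[0.009, 0.0175, 0.0] [445.6486 346.2929]
[0.009, 0.0175, 0.011] [442.8422 335.7846]
cam in tool [ 0.0678  0.0012 -0.1582] axis [-0.263   0.0001  0.9648]
```

View pics/w4.png

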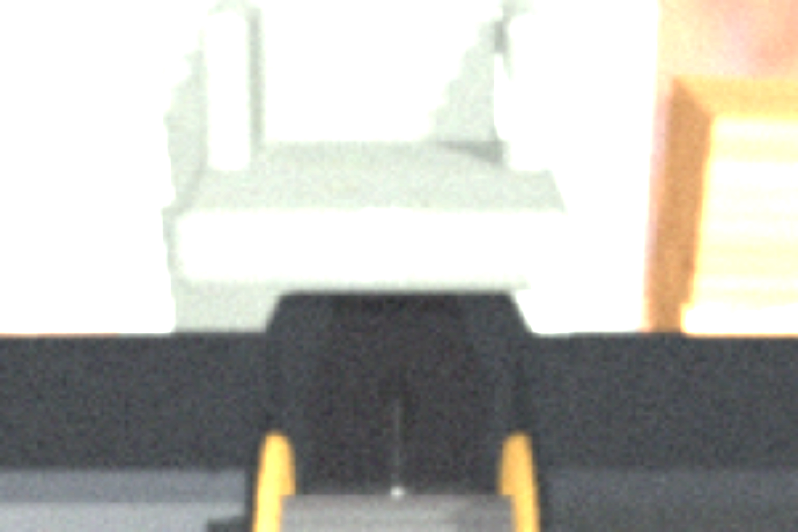

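{"fn": "step_arm", "kwargs": {"moves": [[0,0,-0.012,0,0,0,-1],[0,0,-0.012,0,0,0,-1],[0,0,0,0,0,0,-1],[0,0,0,0,0,0,-1]]}}

```text
time_s: 5.05
ee_pos: [0.4311, 0.215, 0.0815]
eef_rot: [-0.0, 0.999, -0.046, 0.001]
force: [-0.1, 0.1, -0.1]
grip_width: 0.003
finger_force: 0.0
```

Run:
```python
from h import *
np.set_printoptions(precision=4,suppress=True)
s=arm.sense();print(s["ee_pos"],s["force"],s["moment"],s["joint_torque"])
m=camera_model("wrist");P=lambda w:cv2.projectPoints(np.array(w).reshape(-1,1,3),np.array(m["rvec"],float),np.array(m["tvec"],float),np.array(m["mtx"]),None)[0].reshape(-1,2)
ex=np.array([.9957,-.093,0]);ey=np.array([.093,.9957,0])
b=np.array([.4227,.2152,.06])
# wall near top edge at +22, z=.08; far +32
for d in(22,32):print(d,P([b+ex*d/1000+ey*.023+[0,0,.02],b+ex*d/1000-ey*.023+[0,0,.02]]).tolist())
# carriage far edge x=+52, z .046
print(P([b+ex*.052+ey*.037-[0,0,.014],b+ex*.052-ey*.037-[0,0,.014]]).tolist())
img=capture("wrist")[120:260,170:345,::-1]
cv2.imwrite("pics/w5.png",cv2.convertScaleAbs(cv2.resize(img,(700,560),interpolation=3),alpha=1.5,beta=10))
```

```text
[0.4311 0.215  0.0815] [-0.1035  0.0865 -0.1045] [0.0437 0.014  0.0432] [  0.0178 -39.5849 -20.5322  -0.0072  -0.0508  -0.0001]
22 [[211.02799589434625, 212.53035065403762], [296.48278445712936, 212.61995700662746]]
32 [[210.35171621784303, 194.61775891043223], [297.15764443446886, 194.7087451505052]]
[[194.12053027333812, 148.81300164546127], [313.8420940068227, 148.93835856863157]]
```

View pics/w5.png

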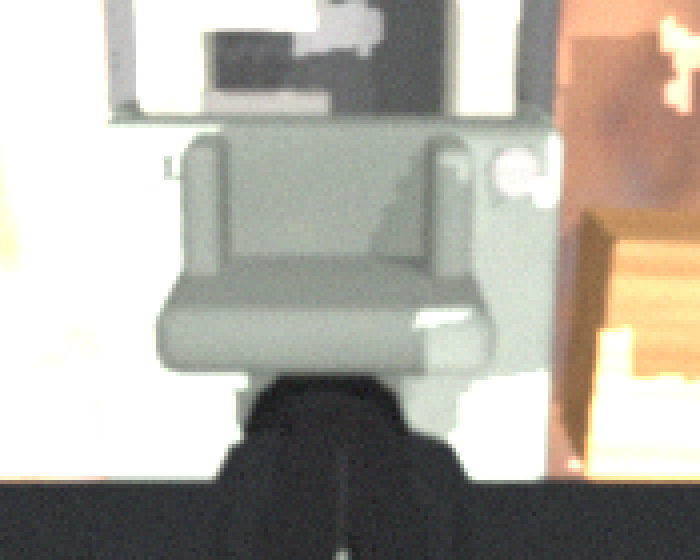

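The finger's front edge sits at about row 358 in both the high and low views. The extra bump in the last view is the black button, so the real tips may be higher than nominal. I'll go down in small steps and watch the force.

{"fn": "step_arm", "kwargs": {"moves": [[0,0,0.012,0,0,0,-1],[0,0,0.012,0,0,0,-1],[0,0,0,0,0,0,-1],[0,0,0.001,0,0,0,-1],[0,0,0,0,0,0,-1]]}}

```text
time_s: 5.6
ee_pos: [0.4309, 0.2149, 0.0558]
eef_rot: [0.0, 0.999, -0.046, -0.0]
force: [-0.5, -0.3, 0.2]
grip_width: 0.001
finger_force: 0.0
```

{"fn": "step_arm", "kwargs": {"moves": [[0,0,0.001,0,0,0,-1],[0,0,0,0,0,0,-1],[0,0,0,0,0,0,-1]]}}

```text
time_s: 5.9
ee_pos: [0.4309, 0.2149, 0.0551]
eef_rot: [-0.0, 0.999, -0.046, 0.0]
force: [-0.2, -0.1, 0.2]
grip_width: 0.015
finger_force: 0.0
```

Run:
```python
from h import *
np.set_printoptions(precision=4,suppress=True)
s=arm.sense();print(s["time_s"],s["ee_pos"],s["force"],s["moment"],s["joint_torque"])
a=cv2.imread("pics/w1.png")[340:500,300:500];b=cv2.resize(capture("wrist")[:,:,::-1],(800,600),interpolation=3)[300:460,300:500]
cv2.imwrite("pics/w6.png",cv2.convertScaleAbs(cv2.resize(np.hstack([a,b]),(800,320)),alpha=3,beta=10))
```

```text
5.9 [0.4309 0.2149 0.0551] [-0.1803 -0.0529  0.1689] [ 0.0943 -0.0104  0.0335] [ -0.0027 -39.5355 -18.8499  -0.0071  -0.0805   0.    ]
```

View pics/w6.png

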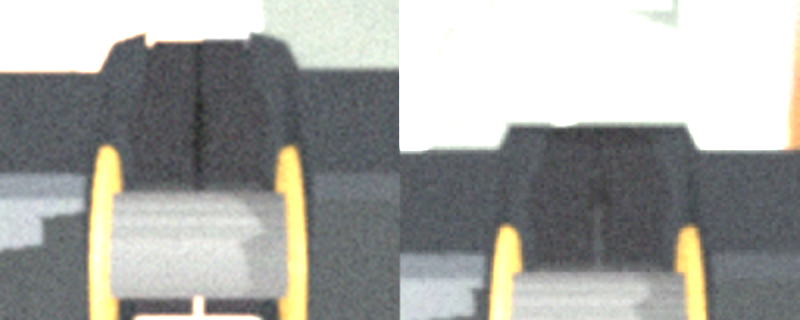

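{"fn": "step_arm", "kwargs": {"moves": [[0,0,-0.026,0,0,0,-1],[0,0,-0.026,0,0,0,-1],[0,0,0,0,0,0,-1],[0,0,0,0,0,0,-1]]}}

```text
time_s: 6.35
ee_pos: [0.4308, 0.2149, 0.1068]
eef_rot: [-0.0, 0.999, -0.046, 0.0]
force: [-0.1, 0.4, 0.4]
grip_width: 0.004
finger_force: 0.0
```

Run:
```python
from h import *
s=arm.sense();print(s["ee_pos"],s["force"],s["joint_torque"][1:3])
```

```text
[0.43081799 0.21489629 0.10684595] [-0.06232054  0.3891141   0.40513277] [-39.65296984 -22.10096776]
```

{"fn": "step_arm", "kwargs": {"moves": [[0,0,0.026,0,0,0,-1],[0,0,0,0,0,0,-1],[0,0,0,0,0,0,-1]]}}

```text
time_s: 6.65
ee_pos: [0.4304, 0.2148, 0.0804]
eef_rot: [0.0, 0.999, -0.046, -0.001]
force: [-0.2, -1.3, 0.1]
grip_width: 0.002
finger_force: 0.0
```

Run:
```python
from h import *
s=arm.sense();print(s["ee_pos"],s["force"],s["joint_torque"][1:3])
```

```text
[0.43036905 0.21479171 0.08038622] [-0.21767728 -1.28787332  0.098437  ] [-37.63691425 -19.1583091 ]
```

{"fn": "step_arm", "kwargs": {"moves": [[0,0,0.013,0,0,0,-1],[0,0,0.013,0,0,0,-1],[0,0,0,0,0,0,-1],[0,0,0.002,0,0,0,-1],[0,0,0,0,0,0,-1]]}}

```text
time_s: 7.15
ee_pos: [0.4312, 0.215, 0.0535]
eef_rot: [-0.0, 0.999, -0.046, 0.0]
force: [0.3, 0.1, -0.6]
grip_width: 0.009
finger_force: 0.0
```

{"fn": "step_arm", "kwargs": {"moves": [[0,0,0.002,0,0,0,-1],[0,0,0,0,0,0,-1],[0,0,0,0,0,0,-1]]}}

```text
time_s: 7.45
ee_pos: [0.4309, 0.2149, 0.0511]
eef_rot: [-0.0, 0.999, -0.046, 0.0]
force: [0.8, 0.7, 0.0]
grip_width: 0.006
finger_force: 0.0
```

{"fn": "step_arm", "kwargs": {"moves": [[0,0,0.002,0,0,0,-1],[0,0,0,0,0,0,-1],[0,0,0,0,0,0,-1]]}}

```text
time_s: 7.75
ee_pos: [0.4311, 0.215, 0.0491]
eef_rot: [-0.0, 0.999, -0.046, 0.0]
force: [0.6, 0.6, 2.5]
grip_width: 0.003
finger_force: 1.2
```

{"fn": "step_arm", "kwargs": {"moves": [[0,0,0.002,0,0,0,-1],[0,0,0,0,0,0,-1],[0,0,0,0,0,0,-1]]}}

```text
time_s: 8.05
ee_pos: [0.4311, 0.215, 0.047]
eef_rot: [-0.0, 0.999, -0.046, 0.0]
force: [0.9, -0.6, 3.0]
grip_width: 0.003
finger_force: 1.6
```

Contact is at TCP z≈0.049, so the tips are about 11 mm behind the TCP, not ahead of it. Fully down is then TCP z≈0.037, and I'll press to just above that.

{"fn": "step_arm", "kwargs": {"moves": [[0,0,0.003,0,0,0,-1],[0,0,0.003,0,0,0,-1],[0,0,0.002,0,0,0,-1],[0,0,0.001,0,0,0,-1],[0,0,0,0,0,0,-1],[0,0,0,0,0,0,-1]]}}

```text
time_s: 8.65
ee_pos: [0.4311, 0.2149, 0.038]
eef_rot: [-0.0, 0.999, -0.046, 0.0]
force: [0.3, 0.1, 6.8]
grip_width: 0.009
finger_force: 3.2
```

{"fn": "step_arm", "kwargs": {"moves": [[0.003,0,0,0,0,0,-1],[0.003,0,0,0,0,0,-1],[0.004,0,0,0,0,0,-1],[0.006,0,0,0,0,0,-1],[0.006,0,0,0,0,0,-1],[0.006,0,0,0,0,0,-1],[0.006,0,0,0,0,0,-1],[0,0,0,0,0,0,-1]]}}

```text
time_s: 9.45
ee_pos: [0.4654, 0.2117, 0.0379]
eef_rot: [-0.0, 0.999, -0.046, 0.0]
force: [2.4, -0.7, 6.1]
grip_width: 0.007
finger_force: 3.2
```

{"fn": "step_arm", "kwargs": {"moves": [[0.004,0,0,0,0,0,-1],[0.006,0,0,0,0,0,-1],[0.006,0,0,0,0,0,-1],[0.006,0,0,0,0,0,-1],[0.006,0,0,0,0,0,-1],[0.006,0,0,0,0,0,-1],[0.006,0,0,0,0,0,-1],[0.006,0,0,0,0,0,-1],[0.006,0,0,0,0,0,-1],[0.006,0,0,0,0,0,-1],[0.006,0,0,0,0,0,-1],[0.006,0,0,0,0,0,-1],[0.006,0,0,0,0,0,-1],[0.004,0,0,0,0,0,-1],[0.003,0,0,0,0,0,-1],[0,0,0,0,0,0,-1]]}}

```text
time_s: 11.05
ee_pos: [0.5476, 0.2038, 0.0378]
eef_rot: [0.0, 0.999, -0.046, -0.0]
force: [0.5, -1.9, 6.3]
grip_width: 0.002
finger_force: 3.2
```

{"fn": "step_arm", "kwargs": {"moves": [[0.002,0,0,0,0,0,-1],[0.002,0,0,0,0,0,-1],[0.002,0,0,0,0,0,-1],[0.001,0,0,0,0,0,-1],[0.001,0,0,0,0,0,-1]]}}

```text
time_s: 11.55
ee_pos: [0.5523, 0.2035, 0.0375]
eef_rot: [0.001, 0.999, -0.046, -0.004]
force: [-19.0, -1.3, 17.7]
grip_width: 0.008
finger_force: 11.1
```

The fingers meet 19 N at the end stop with the button down. I'll ease off slightly and lift.

{"fn": "step_arm", "kwargs": {"moves": [[-0.002,0,0,0,0,0,-1],[0,0,0,0,0,0,-1],[0,0,-0.004,0,0,0,-1],[0,0,-0.006,0,0,0,-1],[0,0,-0.008,0,0,0,-1],[-0.003,0,-0.015,0,0,0,-1],[0,0,-0.03,0,0,0,-1],[0,0,-0.04,0,0,0,-1],[-0.02,0,-0.04,0,0,0,-1],[-0.03,0,-0.02,0,0,0,-1],[-0.03,0,0,0,0,0,-1],[-0.03,0,0,0,0,0,-1],[0,0,0,0,0,0,-1],[0,0,0,0,0,0,-1]]}}

```text
time_s: 12.95
ee_pos: [0.4412, 0.2141, 0.202]
eef_rot: [-0.0, 0.999, -0.046, 0.001]
force: [-0.0, 0.2, 0.8]
grip_width: 0.008
finger_force: 0.0
```

Run:
```python
from h import *
s=arm.sense();print(s["time_s"],s["ee_pos"],s["force"])
a=cv2.resize(capture("wrist")[:,:,::-1],(400,300));b=cv2.resize(capture("top")[150:300,120:320,::-1],(400,300),interpolation=3)
cv2.imwrite("pics/end.png",np.hstack([a,b]))
```

```text
12.95 [0.44123056 0.21407635 0.20197786] [-0.00471366  0.24850498  0.80762042]
```

View pics/end.png

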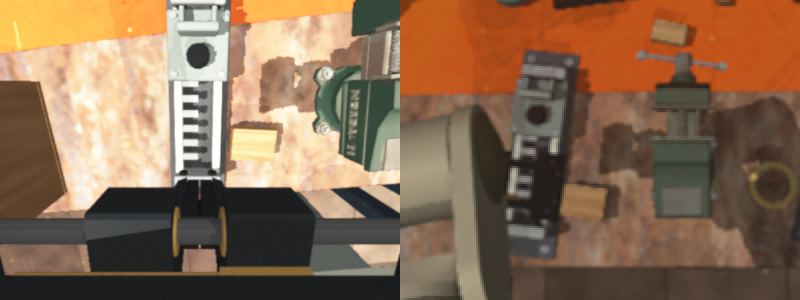

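The carriage is at the far stop: the button is at (198,55) in the wrist half, and the whole comb lies on the near side of it. The offcut hasn't moved and the gripper is clear.

```bash
python3 -c "
from cell import arm
print(arm.finish_job())"
```

```text
the job is handed in; nothing more can be done
None
```

I pushed the round-button carriage to its far end stop with the button held down, let the button up there, and handed the job in; the final pictures show the carriage at the stop and the gripper clear, but I did not measure the button's height and no verdict came back.

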